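# Load the full reagent bottle into the carrier

## Task

Three identical white oblong bottles stand on the bench; one is full of dry reagent and the other two are empty, which you can only tell by lifting them. Stand the full one upright and fully home in the matching oblong pocket of the white carrier, and leave the two empties standing upright on the bench. Lower the bottles rather than dropping them, knock none over, and leave the amber bottle, the beaker and the vials where they are.

Things in the scene. Friction and masses are not known exactly. Their poses are not given: they have to be found in the camera images.
- bottle_a: White opaque bottle, one of three alike: one is full (0.43-0.55 kg), two empty (0.06-0.09 kg), which one changes each time. Flat-sided body 52 mm along x, 72 mm along y, 0 to 110 mm high; shoulder, then round grey cap 36 mm across, 116 to 138 mm high. Origin: centre of underside, z up; upright on the bench at the start. Same after a half turn.
- bottle_b: White opaque bottle, one of three alike: one is full (0.43-0.55 kg), two empty (0.06-0.09 kg), which one changes each time. Flat-sided body 52 mm along x, 72 mm along y, 0 to 110 mm high; shoulder, then round grey cap 36 mm across, 116 to 138 mm high. Origin: centre of underside, z up; upright on the bench at the start. Same after a half turn.
- bottle_c: White opaque bottle, one of three alike: one is full (0.43-0.55 kg), two empty (0.06-0.09 kg), which one changes each time. Flat-sided body 52 mm along x, 72 mm along y, 0 to 110 mm high; shoulder, then round grey cap 36 mm across, 116 to 138 mm high. Origin: centre of underside, z up; upright on the bench at the start. Same after a half turn.
- carrier: Fixed white block, 100 mm (x) by 250 mm (y), 30 mm high; origin: centre of underside. Three blind pockets 22 mm deep, open upward, in a row along y: oblong 60 (x) by 80 mm (y) at y = -79 mm; square 62 mm at y = +4 mm (stays empty, too small for the bottles); round 66 mm at y = +81 mm, holding the amber bottle. 3 mm chamfers.
- pocket (a point): Centre of the floor of the carrier's oblong pocket, 8 mm above the bench; axes as the carrier's: the pocket is 60 mm wide along x, 80 mm along y, its rim 22 mm above this point. A bottle fits with 4 mm to spare on each side, its x along this x (either way round).
- amber_bottle: Round amber glass bottle, 58 mm across, 150 mm high, standing in the carrier's round pocket; origin at the centre of its underside. To be left alone.
- beaker: Open glass beaker, 72 mm across, 90 mm high, on the bench; origin at the centre of its underside. To be left alone.
- vial_1: Small capped glass vial, 28 mm across, 60 mm high, on the bench; origin at the centre of its underside. To be left alone.
- vial_2: As vial_1.
There are look-alikes about, which are no part of the job. Leave any pink or purple look-alike of the bottle_a alone.

How it is judged (in metres and radians):
At the end, for the whole second after the job is handed in: Full bottle in the oblong pocket (it bears on the carrier with over 2.5 N): underside within 4 mm of its floor, centred within 9 mm, x axes aligned within 0.2 rad (either way round), upright within 0.09 rad, at rest. Both empties on the bench (under 5 mm up), upright within 0.09 rad, at rest (((horizontal distance between bottle_a and pocket below 0.009 m and z of bottle_a in the frame of pocket below 0.004 m and angle between the x axis of bottle_a and the x axis of pocket, either way round below 0.2 rad and contact force between bottle_a and carrier above 2.5 N and height (world z) of each of bottle_b, bottle_c below 0.005 m) or (horizontal distance between bottle_b and pocket below 0.009 m and z of bottle_b in the frame of pocket below 0.004 m and angle between the x axis of bottle_b and the x axis of pocket, either way round below 0.2 rad and contact force between bottle_b and carrier above 2.5 N and height (world z) of each of bottle_a, bottle_c below 0.005 m) or (horizontal distance between bottle_c and pocket below 0.009 m and z of bottle_c in the frame of pocket below 0.004 m and angle between the x axis of bottle_c and the x axis of pocket, either way round below 0.2 rad and contact force between bottle_c and carrier above 2.5 N and height (world z) of each of bottle_a, bottle_b below 0.005 m)) and angle between each of bottle_a, bottle_b, bottle_c's own z axis and vertical below 0.09 rad and linear speed of each of bottle_a, bottle_b, bottle_c below 0.02 m/s); the robot touches nothing.
It fails at once if a bottle is knocked over (tilted more than 0.8 rad) (angle between any of bottle_a, bottle_b, bottle_c's own z axis and vertical above 0.8 rad).
It fails at once if a bottle is dropped (not touched by the fingers and faster than 0.7 m/s, a fall of about 25 mm) ((contact force between the fingers and bottle_a below 0.05 N and linear speed of bottle_a above 0.7 m/s) or (contact force between the fingers and bottle_b below 0.05 N and linear speed of bottle_b above 0.7 m/s) or (contact force between the fingers and bottle_c below 0.05 N and linear speed of bottle_c above 0.7 m/s)).
It fails at once if the amber bottle, the beaker or a vial is displaced by more than 30 mm or tilted more than 0.5 rad ((distance of amber_bottle from where it was at the start of the episode above 0.03 m or angle between amber_bottle's own z axis and vertical above 0.5 rad) or (distance of beaker from where it was at the start of the episode above 0.03 m or angle between beaker's own z axis and vertical above 0.5 rad) or (distance of vial_1 from where it was at the start of the episode above 0.03 m or angle between vial_1's own z axis and vertical above 0.5 rad) or (distance of vial_2 from where it was at the start of the episode above 0.03 m or angle between vial_2's own z axis and vertical above 0.5 rad)).
It also fails if it takes over 62 s, if anything falls off the work surface, if the arm or the gripper's body presses on something with over 40 N, if the wrist force passes 120 N, or if a joint passes its speed limit or range.

## Robot

A 6-joint arm with a two-finger parallel gripper is mounted at the origin on the work surface. World frame = base frame: x ahead of the robot, y to its left, z up, the work surface at z = 0. Lengths are in mm, angles in rad, forces in N, time in s.
With the tool pointing down it reaches from about 350 to 775 mm from the base axis. Payload 7.3 kg.
Tool frame: the origin (TCP) lies at the very end of the fingers, on their centre line; the grasp point (between the pads) lies bot.grip_point_offset behind it (bot.grip_point_offset is the distance from the TCP to the grasp point, in mm); z points along the fingers, y is the line along which they close (so a half turn about z gives the same grasp; the last joint's range is limited). The gripper opens to 92 mm and grips with 3 to 60 N. Pads are 19 mm wide; open, the fingers measure 130 mm over their backs; the gripper's body (75 mm by 190 mm) begins 47 mm behind the grasp point.
Start: joints at [-1.393, 0.342, 1.524, -0, 1.275, -0.146], TCP at [167.063, -497.73, 226.741] pointing down, gripper open.
Joint ranges: [-2.53, 2.53], [-0.77, 2.02], [0.04, 2.7], [-1, 4.14], [0.28, 2.66], [-3.11, 3.11]. Speed limits (rad/s): [2.57, 2.57, 3.14, 3.14, 3.14, 3.14].

## Interface

Orientations are given as [roll, pitch, yaw] about the fixed x, y, z axes, in that order (R = Rz(yaw) Ry(pitch) Rx(roll)).
In Python, from plant import bot gives the robot as it stands. The module is installed in compiled form; this text tells all that it offers.
- The arm moves only by the tool carry_out, never from a script. Its argument "plan" is a list of rows, each an object of numbers: "tx", "ty", "tz": the shift along the world's x, y, z in mm; "rx", "ry", "rz": the turn, a rotation vector about the world's x, y, z in rad. A call has 1 to 12 rows; each row shifts and turns the commanded pose from where the row before left it; what a row does not reach is not made up. A row lasts 1/10 s, in which the tool goes at most 50 mm and 8.59 degrees, less where a joint would pass 70% of its speed; a pose out of reach is approached as far as the arm can. A call with a gripper value outside its range is refused whole. "gripper" is the closure, from 0 (fully open) to 1 (shut), set as the call begins (left out, the last holds). The fingers move at their own pace and stop on an object; the grip force is fixed at half the most. Time passes only in rows, so rows that do not move let the fingers close. It gives the time, the measured TCP pose, the force, the opening and the grip force at its end, in the units of the state.
- bot.get_obs(): the state, without advancing time (a new reading comes with each control period).
- bot.capture(name): name is "scene" or "top" or "wrist"; returns the picture (400x640x3 uint8, red, green, blue); there is no depth.
- bot.camera_model(name): a dict with "camera_matrix" (3x3 intrinsics, pixels), "dist" ([k1, k2, p1, p2, k3] as OpenCV has them; the pictures are not rectified), "R" (3x3) and "t" (3): a world point X has camera coordinates R X + t. Camera axes: x right, y down, z forward; pixel columns grow to the right and rows downward; lengths in mm; the calibration is good to about 2 mm. A picture is of the moment at which its call begins: read the wrist's pose just before it. camera_model takes no time and is no camera call; for the wrist camera it gives the pose at the moment of the call.
- bot.close_job(): hands the job in; it is judged then, once.
The state is a dict: "time": time; "joint_positions": joint angles; "dq": joint speeds; "tau": joint torques, N m; "tool_pos": TCP position; "tcp_rot": TCP orientation; "contact_force": force on the tool from outside, world axes, zero at the start; "moment": the same for the moment, N m; "grip_width": finger opening in mm; "finger_force": force on a finger pad.
Only numpy, scipy, OpenCV 4.12 (cv2) and the standard library are available. Lean on these libraries where they do the work, as an engineer would, in place of code of your own. Each camera call takes 0.05 s, during which the arm holds its last target. There are 200 camera calls.

## Working session

There is one attempt and no reset: what is moved stays moved. The work goes in short steps, Python scripts to look and compute and a tool call to move; the robot and the scene stay as the last step left them, time stands still between calls to the robot, and variables do not carry over. Pictures are saved under pics/ and viewed, at most 10 in all, crops included, and the job is handed in when it is done.

Besides the shell and the picture viewer there is one more tool, called after "Request:" in YAML: its name, and indented under it one key for each argument. carry_out: Moves the arm, as the interface text tells. Its arguments: {"type":"object","properties":{"plan":{"type":"array"},"gripper":{"type":"number"}},"required":["plan"]}

```bash
mkdir -p pics; python3 - <<'E'
from plant import bot
import cv2
for n in("top","scene"):
    cv2.imwrite(f"pics/{n}0.png",bot.capture(n)[:,:,::-1])
    m=bot.camera_model(n);print(n,m)
print(bot.get_obs(),bot.grip_point_offset)
E
```

```text
top {'camera_matrix': array([[393.46053712,   0.        , 317.81016904],
       [  0.        , 393.46053712, 206.20692458],
       [  0.        ,   0.        ,   1.        ]]), 'dist': array([-0.09947064,  0.        ,  0.        ,  0.        ,  0.        ]), 'R': array([[-4.18472764e-02, -9.99123976e-01, -2.91623319e-04],
       [-9.75407466e-01,  4.09171494e-02, -2.16578076e-01],
       [ 2.16400281e-01, -8.77875105e-03, -9.76265257e-01]]), 't': array([ 31.06986981, 571.41806894, 760.14619205])}
scene {'camera_matrix': array([[385.01393611,   0.        , 310.68334057],
       [  0.        , 385.01393611, 202.55570725],
       [  0.        ,   0.        ,   1.        ]]), 'dist': array([-0.0894154,  0.       ,  0.       ,  0.       ,  0.       ]), 'R': array([[-0.48197653,  0.87618264,  0.00161294],
       [ 0.52710481,  0.29142293, -0.79826887],
       [-0.69989938, -0.38389668, -0.6022991 ]]), 't': array([ 261.81301532, -279.86122129, 1316.25181743])}
{'time': 0.1, 'joint_positions': array([-1.39300844e+00,  3.42632568e-01,  1.52490758e+00, -1.39886968e-05,
        1.27541499e+00, -1.45938207e-01]), 'dq': array([-0.00053206, -0.00179014, -0.00246413, -0.00071173,  0.00075863,
        0.00060154]), 'tau': array([ 1.65162237e-03, -4.32004237e+01, -2.44692671e+01,  7.19272415e-02,
        5.25913434e-02, -5.30027239e-05]), 'tool_pos': array([ 166.98619623, -497.35328569,  226.12995026]), 'tcp_rot': array([-3.14024270e+00, -1.84898988e-04,  3.23730050e-01]), 'contact_force': array([-0.80217621, -0.34430136, -0.11235183]), 'moment': array([-0.03261965,  0.02531303, -0.02004297]), 'finger_force': 0.0, 'grip_width': 91.93885359636988} 18.8
```

View pics/top0.png

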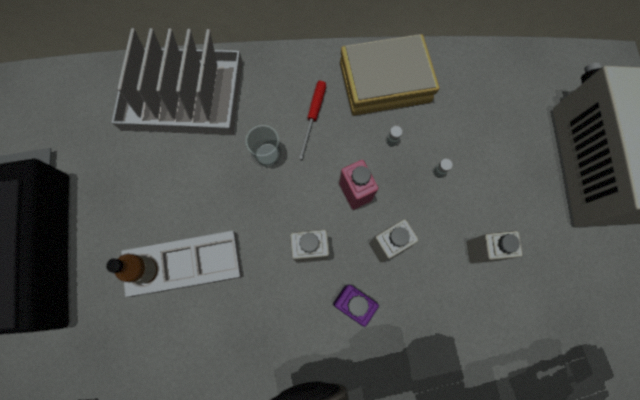

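View pics/scene0.png

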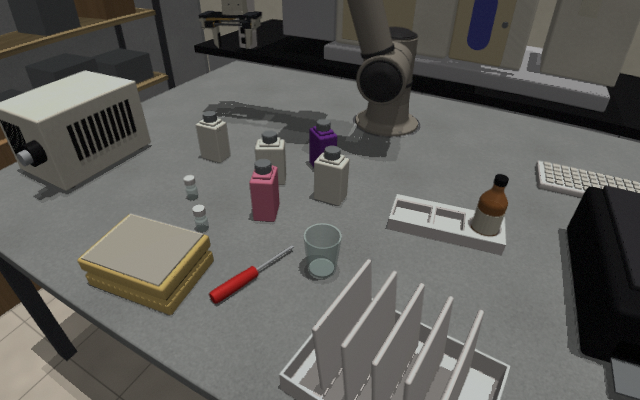

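The top view shows three white bottles with caps at (310,242), (400,237) and (508,243). The look-alikes are pink at (361,178) and purple at (358,305). The carrier runs from (122,272) to (240,255), with its oblong pocket at about (217,257). The white ones fit the description, so I'll confirm them in an enlarged crop.

```bash
python3 - <<'E'
import cv2
i=cv2.imread("pics/top0.png")
i=cv2.convertScaleAbs(i,alpha=1.3)
cv2.imwrite("pics/c1.png",cv2.resize(i[215:275,280:440],None,fx=5,fy=5,interpolation=cv2.INTER_CUBIC))
a=cv2.resize(i[220:305,110:250],None,fx=5,fy=5,interpolation=cv2.INTER_CUBIC)
cv2.imwrite("pics/c2.png",a)
cv2.imwrite("pics/c3.png",cv2.resize(i[215:275,460:540],None,fx=6,fy=6,interpolation=cv2.INTER_CUBIC))
E
```

```text
(no output)
```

View pics/c1.png

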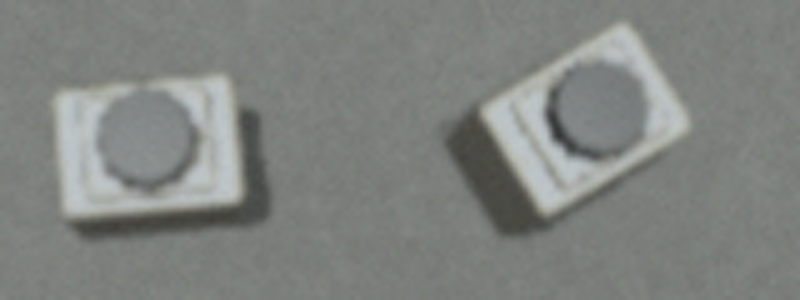

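View pics/c2.png

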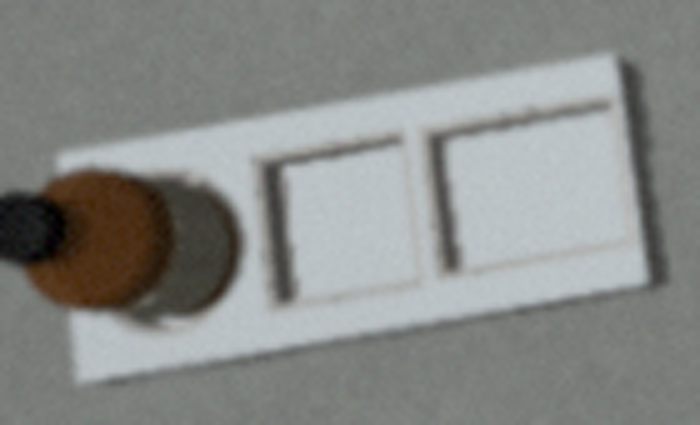

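View pics/c3.png

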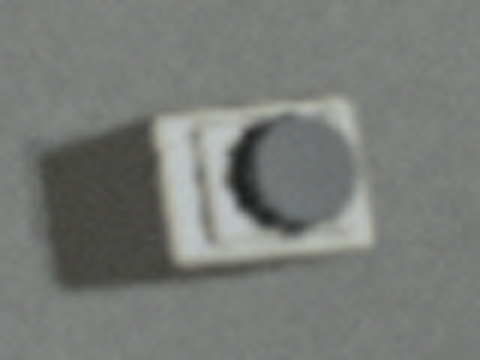

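All three white ones are real bottles of the right shape, neither pink nor purple: corners and caps are clear in the crops. The carrier's corners and oblong pocket rim are also clear.

```bash
cat > h.py <<'E'
import numpy as np, cv2
from plant import bot
def ray(px,z,cam="top",m=None):
    m=m or bot.camera_model(cam)
    u=cv2.undistortPoints(np.array(px,float).reshape(-1,1,2),m["camera_matrix"],m["dist"]).reshape(-1,2)
    R,t=m["R"],m["t"]; C=-R.T@t
    d=np.c_[u,np.ones(len(u))]@R
    return (C+d*((z-C[2])/d[:,2])[:,None])[:,:2]
E
python3 - <<'E'
from h import *
m=bot.camera_model("top");print("C",-m["R"].T@m["t"])
def f(p,s,o):return (np.array(p)+.5)/s-.5+np.array(o)
for n,p,c,s,o in[("L",[(55,92),(230,75),(243,205),(65,218)],(147,138),5,(280,215)),("M",[(483,108),(628,25),(690,127),(545,217)],(600,110),5,(280,215)),("R",[(155,118),(352,98),(372,243),(178,265)],(300,172),6,(460,215))]:
    q=ray(f(p,s,o),110);e=np.roll(q,-1,0)-q
    print(n,"cap",ray(f([c],s,o),138).round(),"ctr",q.mean(0).round(1),"len",np.linalg.norm(e,axis=1).round(),"ang",np.arctan2(e[:,1],e[:,0]).round(3))
for p in([(57,155),(612,55),(652,287),(78,383)],[(428,133),(610,103),(632,242),(455,270)]):
    q=ray(f(p,5,(110,220)),30);e=np.roll(q,-1,0)-q
    print("carrier",q.round(1).tolist(),q.mean(0).round(1),"len",np.linalg.norm(e,axis=1).round(),"ang",np.arctan2(e[:,1],e[:,0]).round(3))
for n,p,z in(("pink",(361,178),138),("purple",(358,305),138),("amber",(118,266),150),("vial",(397,131),60),("v2",(446,164),60),("beaker",(263,138),90)):print(n,ray([p],z).round())
E
```

```text
C [394.1697904   14.33498754 865.87000414]
L cap [[488.  27.]] ctr [487.8  27.2] len [68. 51. 68. 49.] ang [-1.514 -3.089  1.602  0.05 ]
M cap [[ 491. -143.]] ctr [ 491.4 -143.4] len [67. 46. 68. 48.] ang [-1.101 -2.675  2.066  0.451]
R cap [[ 468. -354.]] ctr [ 468.7 -355.7] len [69. 48. 68. 48.] ang [-1.523  3.142  1.622  0.034]
carrier [[498.3, 440.1], [533.3, 194.1], [433.6, 177.0], [400.1, 425.7]] [466.4 309.2] len [248. 101. 251.  99.] ang [-1.429 -2.972  1.705  0.145]
carrier [[502.5, 274.0], [512.5, 194.9], [452.8, 185.5], [443.6, 261.4]] [477.8 228.9] len [80. 60. 76. 60.] ang [-1.444 -2.985  1.692  0.212]
pink [[608. -78.]]
purple [[370. -57.]]
amber [[455. 383.]]
vial [[ 735. -175.]]
v2 [[ 655. -275.]]
beaker [[718. 117.]]
```

Request:
carry_out:
  plan:
    - {"tx": 25,"ty": 12,"rz": 0.106}
    - {"tx": 25,"ty": 12,"rz": 0.106}
    - {"tx": 25,"ty": 12,"rz": 0.106}
    - {"tx": 25,"ty": 12,"rz": 0.106}
    - {"tx": 25,"ty": 12,"rz": 0.106}
    - {"tx": 25,"ty": 12,"rz": 0.106}
    - {"tx": 25,"ty": 12,"rz": 0.106}
    - {"tx": 25,"ty": 12,"rz": 0.106}
    - {"tx": 25,"ty": 12,"rz": 0.106}
    - {"tx": 25,"ty": 12,"rz": 0.106}
    - {"tx": 25,"ty": 12,"rz": 0.106}
    - {"tx": 26,"ty": 10,"rz": 0.106}
  gripper: 0

```text
invalid input at $.plan[0]: expected keys tx, ty, tz, rx, ry, rz
```

```bash
python3 - <<'E'
from h import *
m=bot.camera_model("wrist");cv2.imwrite("pics/w1.png",bot.capture("wrist")[:,:,::-1])
print(m); o=bot.get_obs();print(o["tool_pos"],o["tcp_rot"],o["contact_force"])
def proj(X):
    return cv2.projectPoints(np.array(X,float),cv2.Rodrigues(m["R"])[0],m["t"],m["camera_matrix"],m["dist"])[0].reshape(-1,2).round(0).tolist()
print(proj([[468.5,-355,138],[494.5,-319,110],[442.5,-319,110],[442.5,-391,110],[494.5,-391,110]]))
E
```

```text
{'camera_matrix': array([[288.70720765,   0.        , 319.77098915],
       [  0.        , 288.70720765, 195.63706432],
       [  0.        ,   0.        ,   1.        ]]), 'dist': array([-0.03666067,  0.        ,  0.        ,  0.        ,  0.        ]), 'R': array([[ 0.3180837 , -0.94806177, -0.00128314],
       [-0.91028393, -0.30578658,  0.27906581],
       [-0.26496399, -0.08759827, -0.96027112]]), 't': array([-523.8021288 ,  -33.90324126,  389.61493995])}
[ 167.00776855 -497.42623384  226.21253508] [-3.14046693e+00 -1.45202885e-04  3.23838595e-01] [ 0.79306968  0.43450229 -0.44658584]
[[261.0, -281.0], [232.0, -289.0], [212.0, -217.0], [303.0, -185.0], [325.0, -259.0]]
```

View pics/w1.png

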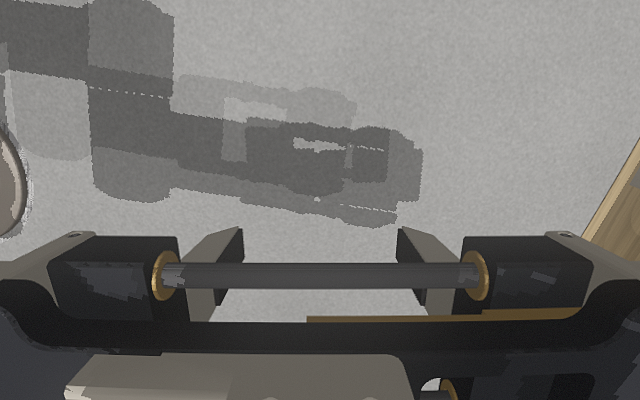

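The move was refused because every row needs all six keys, so the wrist view shows only bare bench and the fingers at rows 230-310. I'll send it again in full.

Request:
carry_out:
  plan:
    - {"tx": 25,"ty": 12,"tz": 0,"rx": 0,"ry": 0,"rz": 0.106}
    - {"tx": 25,"ty": 12,"tz": 0,"rx": 0,"ry": 0,"rz": 0.106}
    - {"tx": 25,"ty": 12,"tz": 0,"rx": 0,"ry": 0,"rz": 0.106}
    - {"tx": 25,"ty": 12,"tz": 0,"rx": 0,"ry": 0,"rz": 0.106}
    - {"tx": 25,"ty": 12,"tz": 0,"rx": 0,"ry": 0,"rz": 0.106}
    - {"tx": 25,"ty": 12,"tz": 0,"rx": 0,"ry": 0,"rz": 0.106}
    - {"tx": 25,"ty": 12,"tz": 0,"rx": 0,"ry": 0,"rz": 0.106}
    - {"tx": 25,"ty": 12,"tz": 0,"rx": 0,"ry": 0,"rz": 0.106}
    - {"tx": 25,"ty": 12,"tz": 0,"rx": 0,"ry": 0,"rz": 0.106}
    - {"tx": 25,"ty": 12,"tz": 0,"rx": 0,"ry": 0,"rz": 0.106}
    - {"tx": 25,"ty": 12,"tz": 0,"rx": 0,"ry": 0,"rz": 0.106}
    - {"tx": 26,"ty": 10,"tz": 0,"rx": 0,"ry": 0,"rz": 0.106}
  gripper: 0

```text
time: 1.35
tool_pos: [468.9, -354.9, 226.4]
tcp_rot: [-3.141, -0.001, 1.6]
contact_force: [0.2, -1.2, -0.6]
grip_width: 91.8
finger_force: 0.0
```

```bash
python3 - <<'E'
from h import *
m=bot.camera_model("wrist");w=bot.capture("wrist")[:,:,::-1].copy()
o=bot.get_obs();print(o["tool_pos"],o["tcp_rot"],o["contact_force"])
p=cv2.projectPoints(np.array([[468.5,-355,138],[494.5,-319,110],[442.5,-319,110],[442.5,-391,110],[494.5,-391,110]],float),cv2.Rodrigues(m["R"])[0],m["t"],m["camera_matrix"],m["dist"])[0].reshape(-1,2)
print(p.round())
for a in p: cv2.circle(w,tuple(int(v) for v in a),3,(0,0,255),-1)
cv2.imwrite("pics/w2.png",w)
E
```

```text
[ 472.30452363 -353.16864167  226.28188656] [ 3.13947829e+00 -1.28847065e-03  1.60781536e+00] [ 0.70749759  2.75131583 -0.81798372]
[[319. 201.]
 [347. 157.]
 [293. 155.]
 [292. 226.]
 [343. 227.]]
```

View pics/w2.png

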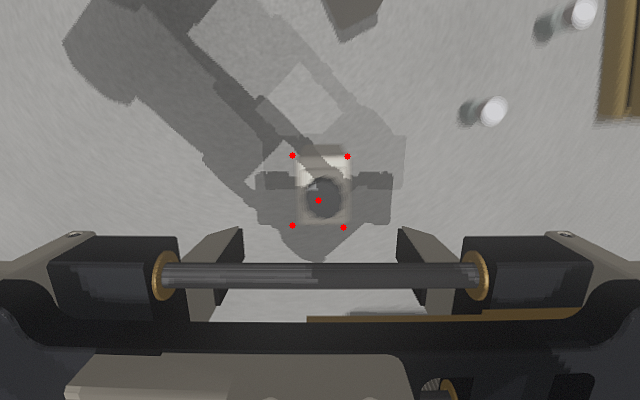

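The wrist view shows the R bottle, cap at about (323,197), within a few pixels of where I predicted it, with the arm still settling. I'll descend.

Request:
carry_out:
  plan:
    - {"tx": 0,"ty": 0,"tz": 0,"rx": 0,"ry": 0,"rz": 0}
    - {"tx": 0,"ty": 0,"tz": 0,"rx": 0,"ry": 0,"rz": 0}
    - {"tx": 0,"ty": 0,"tz": -20,"rx": 0,"ry": 0,"rz": 0}
    - {"tx": 0,"ty": 0,"tz": -20,"rx": 0,"ry": 0,"rz": 0}
    - {"tx": 0,"ty": 0,"tz": -20,"rx": 0,"ry": 0,"rz": 0}
    - {"tx": 0,"ty": 0,"tz": -20,"rx": 0,"ry": 0,"rz": 0}
    - {"tx": 0,"ty": 0,"tz": -20,"rx": 0,"ry": 0,"rz": 0}
    - {"tx": 0,"ty": 0,"tz": -20,"rx": 0,"ry": 0,"rz": 0}
    - {"tx": 0,"ty": 0,"tz": -18,"rx": 0,"ry": 0,"rz": 0}
    - {"tx": 0,"ty": 0,"tz": -10,"rx": 0,"ry": 0,"rz": 0}
    - {"tx": 0,"ty": 0,"tz": 0,"rx": 0,"ry": 0,"rz": 0}
    - {"tx": 0,"ty": 0,"tz": 0,"rx": 0,"ry": 0,"rz": 0}
  gripper: 0

```text
time: 2.6
tool_pos: [468.0, -356.3, 79.4]
tcp_rot: [3.141, 0.001, 1.595]
contact_force: [0.4, -0.1, 0.0]
grip_width: 91.7
finger_force: 0.0
```

Close the gripper, lift about 15 mm and read the force.

Request:
carry_out:
  plan:
    - {"tx": 0,"ty": 0,"tz": 0,"rx": 0,"ry": 0,"rz": 0}
    - {"tx": 0,"ty": 0,"tz": 0,"rx": 0,"ry": 0,"rz": 0}
    - {"tx": 0,"ty": 0,"tz": 0,"rx": 0,"ry": 0,"rz": 0}
    - {"tx": 0,"ty": 0,"tz": 0,"rx": 0,"ry": 0,"rz": 0}
    - {"tx": 0,"ty": 0,"tz": 0,"rx": 0,"ry": 0,"rz": 0}
    - {"tx": 0,"ty": 0,"tz": 0,"rx": 0,"ry": 0,"rz": 0}
    - {"tx": 0,"ty": 0,"tz": 0,"rx": 0,"ry": 0,"rz": 0}
    - {"tx": 0,"ty": 0,"tz": 0,"rx": 0,"ry": 0,"rz": 0}
    - {"tx": 0,"ty": 0,"tz": 0,"rx": 0,"ry": 0,"rz": 0}
    - {"tx": 0,"ty": 0,"tz": 0,"rx": 0,"ry": 0,"rz": 0}
  gripper: 1

```text
time: 3.6
tool_pos: [468.1, -355.7, 78.8]
tcp_rot: [3.141, 0.0, 1.596]
contact_force: [-0.2, 0.5, 1.6]
grip_width: 52.1
finger_force: 30.0
```

Request:
carry_out:
  plan:
    - {"tx": 0,"ty": 0,"tz": 5,"rx": 0,"ry": 0,"rz": 0}
    - {"tx": 0,"ty": 0,"tz": 5,"rx": 0,"ry": 0,"rz": 0}
    - {"tx": 0,"ty": 0,"tz": 5,"rx": 0,"ry": 0,"rz": 0}
    - {"tx": 0,"ty": 0,"tz": 0,"rx": 0,"ry": 0,"rz": 0}
    - {"tx": 0,"ty": 0,"tz": 0,"rx": 0,"ry": 0,"rz": 0}
    - {"tx": 0,"ty": 0,"tz": 0,"rx": 0,"ry": 0,"rz": 0}
    - {"tx": 0,"ty": 0,"tz": 0,"rx": 0,"ry": 0,"rz": 0}
    - {"tx": 0,"ty": 0,"tz": 0,"rx": 0,"ry": 0,"rz": 0}

```text
time: 4.4
tool_pos: [468.0, -355.7, 93.6]
tcp_rot: [-3.141, -0.0, 1.596]
contact_force: [0.9, -0.5, -0.6]
grip_width: 52.1
finger_force: 30.0
```

R reads only about 0.6 N, so it's empty. I'll set it back down, release and rise.

Request:
carry_out:
  plan:
    - {"tx": 0,"ty": 0,"tz": -5,"rx": 0,"ry": 0,"rz": 0}
    - {"tx": 0,"ty": 0,"tz": -5,"rx": 0,"ry": 0,"rz": 0}
    - {"tx": 0,"ty": 0,"tz": -5,"rx": 0,"ry": 0,"rz": 0}
    - {"tx": 0,"ty": 0,"tz": 0,"rx": 0,"ry": 0,"rz": 0}
    - {"tx": 0,"ty": 0,"tz": 0,"rx": 0,"ry": 0,"rz": 0}
    - {"tx": 0,"ty": 0,"tz": 0,"rx": 0,"ry": 0,"rz": 0}

```text
time: 5.0
tool_pos: [467.9, -355.6, 78.4]
tcp_rot: [-3.141, -0.0, 1.596]
contact_force: [-0.3, 1.0, -0.3]
grip_width: 52.1
finger_force: 30.0
```

Request:
carry_out:
  plan:
    - {"tx": 0,"ty": 0,"tz": 0,"rx": 0,"ry": 0,"rz": 0}
    - {"tx": 0,"ty": 0,"tz": 0,"rx": 0,"ry": 0,"rz": 0}
    - {"tx": 0,"ty": 0,"tz": 0,"rx": 0,"ry": 0,"rz": 0}
    - {"tx": 0,"ty": 0,"tz": 0,"rx": 0,"ry": 0,"rz": 0}
    - {"tx": 0,"ty": 0,"tz": 0,"rx": 0,"ry": 0,"rz": 0}
    - {"tx": 0,"ty": 0,"tz": 0,"rx": 0,"ry": 0,"rz": 0}
    - {"tx": 0,"ty": 0,"tz": 0,"rx": 0,"ry": 0,"rz": 0}
    - {"tx": 0,"ty": 0,"tz": 0,"rx": 0,"ry": 0,"rz": 0}
    - {"tx": 0,"ty": 0,"tz": 20,"rx": 0,"ry": 0,"rz": 0}
    - {"tx": 0,"ty": 0,"tz": 40,"rx": 0,"ry": 0,"rz": 0}
    - {"tx": 0,"ty": 0,"tz": 40,"rx": 0,"ry": 0,"rz": 0}
    - {"tx": 0,"ty": 0,"tz": 20,"rx": 0,"ry": 0,"rz": 0}
  gripper: 0

```text
time: 6.2
tool_pos: [469.0, -356.6, 202.6]
tcp_rot: [3.138, 0.004, 1.596]
contact_force: [0.7, -0.7, 1.0]
grip_width: 91.6
finger_force: 0.0
```

Request:
carry_out:
  plan:
    - {"tx": 3,"ty": 26.5,"tz": 0,"rx": 0,"ry": 0,"rz": 0.055}
    - {"tx": 3,"ty": 26.5,"tz": 0,"rx": 0,"ry": 0,"rz": 0.055}
    - {"tx": 3,"ty": 26.5,"tz": 0,"rx": 0,"ry": 0,"rz": 0.055}
    - {"tx": 3,"ty": 26.5,"tz": 0,"rx": 0,"ry": 0,"rz": 0.055}
    - {"tx": 3,"ty": 26.5,"tz": 0,"rx": 0,"ry": 0,"rz": 0.055}
    - {"tx": 3,"ty": 26.5,"tz": 0,"rx": 0,"ry": 0,"rz": 0.055}
    - {"tx": 3,"ty": 26.5,"tz": 0,"rx": 0,"ry": 0,"rz": 0.055}
    - {"tx": 2,"ty": 26.5,"tz": 0,"rx": 0,"ry": 0,"rz": 0.055}
    - {"tx": 0,"ty": 0,"tz": 0,"rx": 0,"ry": 0,"rz": 0}
    - {"tx": 0,"ty": 0,"tz": 0,"rx": 0,"ry": 0,"rz": 0}
    - {"tx": 0,"ty": 0,"tz": 0,"rx": 0,"ry": 0,"rz": 0}

```text
time: 7.3
tool_pos: [491.1, -144.5, 198.8]
tcp_rot: [3.142, 0.001, 2.035]
contact_force: [-0.0, -0.6, -1.2]
grip_width: 91.9
finger_force: 0.0
```

Request:
carry_out:
  plan:
    - {"tx": 0,"ty": 0,"tz": -20,"rx": 0,"ry": 0,"rz": 0}
    - {"tx": 0,"ty": 0,"tz": -20,"rx": 0,"ry": 0,"rz": 0}
    - {"tx": 0,"ty": 0,"tz": -20,"rx": 0,"ry": 0,"rz": 0}
    - {"tx": 0,"ty": 0,"tz": -20,"rx": 0,"ry": 0,"rz": 0}
    - {"tx": 0,"ty": 0,"tz": -20,"rx": 0,"ry": 0,"rz": 0}
    - {"tx": 0,"ty": 0,"tz": -10,"rx": 0,"ry": 0,"rz": 0}
    - {"tx": 0,"ty": 0,"tz": -10,"rx": 0,"ry": 0,"rz": 0}
    - {"tx": 0,"ty": 0,"tz": 0,"rx": 0,"ry": 0,"rz": 0}
    - {"tx": 0,"ty": 0,"tz": 0,"rx": 0,"ry": 0,"rz": 0}

```text
time: 8.2
tool_pos: [491.4, -144.1, 79.2]
tcp_rot: [3.141, 0.001, 2.035]
contact_force: [-0.6, 0.7, 0.4]
grip_width: 91.6
finger_force: 0.0
```

Request:
carry_out:
  plan:
    - {"tx": 0,"ty": 0,"tz": 0,"rx": 0,"ry": 0,"rz": 0}
    - {"tx": 0,"ty": 0,"tz": 0,"rx": 0,"ry": 0,"rz": 0}
    - {"tx": 0,"ty": 0,"tz": 0,"rx": 0,"ry": 0,"rz": 0}
    - {"tx": 0,"ty": 0,"tz": 0,"rx": 0,"ry": 0,"rz": 0}
    - {"tx": 0,"ty": 0,"tz": 0,"rx": 0,"ry": 0,"rz": 0}
    - {"tx": 0,"ty": 0,"tz": 0,"rx": 0,"ry": 0,"rz": 0}
    - {"tx": 0,"ty": 0,"tz": 0,"rx": 0,"ry": 0,"rz": 0}
    - {"tx": 0,"ty": 0,"tz": 0,"rx": 0,"ry": 0,"rz": 0}
    - {"tx": 0,"ty": 0,"tz": 0,"rx": 0,"ry": 0,"rz": 0}
    - {"tx": 0,"ty": 0,"tz": 0,"rx": 0,"ry": 0,"rz": 0}
  gripper: 1

```text
time: 9.2
tool_pos: [491.1, -143.7, 78.8]
tcp_rot: [3.141, 0.0, 2.036]
contact_force: [0.3, 1.0, 1.0]
grip_width: 52.0
finger_force: 30.0
```

Request:
carry_out:
  plan:
    - {"tx": 0,"ty": 0,"tz": 5,"rx": 0,"ry": 0,"rz": 0}
    - {"tx": 0,"ty": 0,"tz": 5,"rx": 0,"ry": 0,"rz": 0}
    - {"tx": 0,"ty": 0,"tz": 5,"rx": 0,"ry": 0,"rz": 0}
    - {"tx": 0,"ty": 0,"tz": 0,"rx": 0,"ry": 0,"rz": 0}
    - {"tx": 0,"ty": 0,"tz": 0,"rx": 0,"ry": 0,"rz": 0}
    - {"tx": 0,"ty": 0,"tz": 0,"rx": 0,"ry": 0,"rz": 0}
    - {"tx": 0,"ty": 0,"tz": 0,"rx": 0,"ry": 0,"rz": 0}
    - {"tx": 0,"ty": 0,"tz": 0,"rx": 0,"ry": 0,"rz": 0}

```text
time: 10.0
tool_pos: [491.0, -143.7, 93.6]
tcp_rot: [-3.141, -0.0, 2.036]
contact_force: [0.7, 0.1, -0.9]
grip_width: 52.1
finger_force: 30.0
```

M reads 0.9 N, so it's empty too. I'll put it back and go on to L.

Request:
carry_out:
  plan:
    - {"tx": 0,"ty": 0,"tz": -5,"rx": 0,"ry": 0,"rz": 0}
    - {"tx": 0,"ty": 0,"tz": -5,"rx": 0,"ry": 0,"rz": 0}
    - {"tx": 0,"ty": 0,"tz": -5,"rx": 0,"ry": 0,"rz": 0}
    - {"tx": 0,"ty": 0,"tz": 0,"rx": 0,"ry": 0,"rz": 0}
    - {"tx": 0,"ty": 0,"tz": 0,"rx": 0,"ry": 0,"rz": 0}
    - {"tx": 0,"ty": 0,"tz": 0,"rx": 0,"ry": 0,"rz": 0}

```text
time: 10.6
tool_pos: [490.9, -143.7, 78.4]
tcp_rot: [-3.141, -0.0, 2.036]
contact_force: [-0.6, -0.1, -0.0]
grip_width: 52.2
finger_force: 30.0
```

Request:
carry_out:
  plan:
    - {"tx": 0,"ty": 0,"tz": 0,"rx": 0,"ry": 0,"rz": 0}
    - {"tx": 0,"ty": 0,"tz": 0,"rx": 0,"ry": 0,"rz": 0}
    - {"tx": 0,"ty": 0,"tz": 0,"rx": 0,"ry": 0,"rz": 0}
    - {"tx": 0,"ty": 0,"tz": 0,"rx": 0,"ry": 0,"rz": 0}
    - {"tx": 0,"ty": 0,"tz": 0,"rx": 0,"ry": 0,"rz": 0}
    - {"tx": 0,"ty": 0,"tz": 0,"rx": 0,"ry": 0,"rz": 0}
    - {"tx": 0,"ty": 0,"tz": 0,"rx": 0,"ry": 0,"rz": 0}
    - {"tx": 0,"ty": 0,"tz": 0,"rx": 0,"ry": 0,"rz": 0}
    - {"tx": 0,"ty": 0,"tz": 20,"rx": 0,"ry": 0,"rz": 0}
    - {"tx": 0,"ty": 0,"tz": 40,"rx": 0,"ry": 0,"rz": 0}
    - {"tx": 0,"ty": 0,"tz": 40,"rx": 0,"ry": 0,"rz": 0}
    - {"tx": 0,"ty": 0,"tz": 20,"rx": 0,"ry": 0,"rz": 0}
  gripper: 0

```text
time: 11.8
tool_pos: [492.2, -144.2, 202.2]
tcp_rot: [3.139, 0.004, 2.036]
contact_force: [0.0, -0.1, 0.3]
grip_width: 91.4
finger_force: 0.0
```

Request:
carry_out:
  plan:
    - {"tx": 0,"ty": 21,"tz": 0,"rx": 0,"ry": 0,"rz": -0.052}
    - {"tx": 0,"ty": 21,"tz": 0,"rx": 0,"ry": 0,"rz": -0.052}
    - {"tx": 0,"ty": 21,"tz": 0,"rx": 0,"ry": 0,"rz": -0.052}
    - {"tx": -1,"ty": 21,"tz": 0,"rx": 0,"ry": 0,"rz": -0.052}
    - {"tx": -1,"ty": 21,"tz": 0,"rx": 0,"ry": 0,"rz": -0.052}
    - {"tx": -1,"ty": 21,"tz": 0,"rx": 0,"ry": 0,"rz": -0.052}
    - {"tx": 0,"ty": 21,"tz": 0,"rx": 0,"ry": 0,"rz": -0.052}
    - {"tx": 0,"ty": 24,"tz": 0,"rx": 0,"ry": 0,"rz": -0.056}
    - {"tx": 0,"ty": 0,"tz": 0,"rx": 0,"ry": 0,"rz": 0}
    - {"tx": 0,"ty": 0,"tz": 0,"rx": 0,"ry": 0,"rz": 0}
    - {"tx": 0,"ty": 0,"tz": 0,"rx": 0,"ry": 0,"rz": 0}

```text
time: 12.9
tool_pos: [488.1, 26.6, 198.7]
tcp_rot: [3.141, 0.0, 1.616]
contact_force: [0.1, 0.3, -0.3]
grip_width: 92.1
finger_force: 0.0
```

Request:
carry_out:
  plan:
    - {"tx": 0,"ty": 0,"tz": -20,"rx": 0,"ry": 0,"rz": 0}
    - {"tx": 0,"ty": 0,"tz": -20,"rx": 0,"ry": 0,"rz": 0}
    - {"tx": 0,"ty": 0,"tz": -20,"rx": 0,"ry": 0,"rz": 0}
    - {"tx": 0,"ty": 0,"tz": -20,"rx": 0,"ry": 0,"rz": 0}
    - {"tx": 0,"ty": 0,"tz": -20,"rx": 0,"ry": 0,"rz": 0}
    - {"tx": 0,"ty": 0,"tz": -10,"rx": 0,"ry": 0,"rz": 0}
    - {"tx": 0,"ty": 0,"tz": -10,"rx": 0,"ry": 0,"rz": 0}
    - {"tx": 0,"ty": 0,"tz": 0,"rx": 0,"ry": 0,"rz": 0}
    - {"tx": 0,"ty": 0,"tz": 0,"rx": 0,"ry": 0,"rz": 0}

```text
time: 13.8
tool_pos: [488.4, 27.1, 79.2]
tcp_rot: [3.141, 0.0, 1.616]
contact_force: [0.2, -0.0, 0.5]
grip_width: 91.6
finger_force: 0.0
```

Request:
carry_out:
  plan:
    - {"tx": 0,"ty": 0,"tz": 0,"rx": 0,"ry": 0,"rz": 0}
    - {"tx": 0,"ty": 0,"tz": 0,"rx": 0,"ry": 0,"rz": 0}
    - {"tx": 0,"ty": 0,"tz": 0,"rx": 0,"ry": 0,"rz": 0}
    - {"tx": 0,"ty": 0,"tz": 0,"rx": 0,"ry": 0,"rz": 0}
    - {"tx": 0,"ty": 0,"tz": 0,"rx": 0,"ry": 0,"rz": 0}
    - {"tx": 0,"ty": 0,"tz": 0,"rx": 0,"ry": 0,"rz": 0}
    - {"tx": 0,"ty": 0,"tz": 0,"rx": 0,"ry": 0,"rz": 0}
    - {"tx": 0,"ty": 0,"tz": 0,"rx": 0,"ry": 0,"rz": 0}
    - {"tx": 0,"ty": 0,"tz": 0,"rx": 0,"ry": 0,"rz": 0}
    - {"tx": 0,"ty": 0,"tz": 0,"rx": 0,"ry": 0,"rz": 0}
  gripper: 1

```text
time: 14.8
tool_pos: [488.1, 27.3, 78.8]
tcp_rot: [3.141, 0.0, 1.616]
contact_force: [-0.1, -0.5, 0.7]
grip_width: 52.0
finger_force: 30.0
```

Request:
carry_out:
  plan:
    - {"tx": 0,"ty": 0,"tz": 5,"rx": 0,"ry": 0,"rz": 0}
    - {"tx": 0,"ty": 0,"tz": 5,"rx": 0,"ry": 0,"rz": 0}
    - {"tx": 0,"ty": 0,"tz": 5,"rx": 0,"ry": 0,"rz": 0}
    - {"tx": 0,"ty": 0,"tz": 0,"rx": 0,"ry": 0,"rz": 0}
    - {"tx": 0,"ty": 0,"tz": 0,"rx": 0,"ry": 0,"rz": 0}
    - {"tx": 0,"ty": 0,"tz": 0,"rx": 0,"ry": 0,"rz": 0}
    - {"tx": 0,"ty": 0,"tz": 0,"rx": 0,"ry": 0,"rz": 0}

```text
time: 15.5
tool_pos: [487.9, 27.3, 93.5]
tcp_rot: [-3.141, -0.0, 1.616]
contact_force: [-0.4, -0.4, -4.2]
grip_width: 51.9
finger_force: 30.0
```

L weighs 4.2 N, so it's the full one. I'll raise it, carry it over the pocket and look.

Request:
carry_out:
  plan:
    - {"tx": 0,"ty": 0,"tz": 20,"rx": 0,"ry": 0,"rz": 0}
    - {"tx": 0,"ty": 0,"tz": 20,"rx": 0,"ry": 0,"rz": 0}
    - {"tx": -1,"ty": 25,"tz": 0,"rx": 0,"ry": 0,"rz": 0.012}
    - {"tx": -1,"ty": 25,"tz": 0,"rx": 0,"ry": 0,"rz": 0.012}
    - {"tx": -1,"ty": 25,"tz": 0,"rx": 0,"ry": 0,"rz": 0.012}
    - {"tx": -1,"ty": 25,"tz": 0,"rx": 0,"ry": 0,"rz": 0.012}
    - {"tx": -1,"ty": 25,"tz": 0,"rx": 0,"ry": 0,"rz": 0.012}
    - {"tx": -1,"ty": 25,"tz": 0,"rx": 0,"ry": 0,"rz": 0.012}
    - {"tx": -2,"ty": 25,"tz": 0,"rx": 0,"ry": 0,"rz": 0.012}
    - {"tx": -2,"ty": 18,"tz": 0,"rx": 0,"ry": 0,"rz": 0.012}
    - {"tx": 0,"ty": 10,"tz": 0,"rx": 0,"ry": 0,"rz": 0}
    - {"tx": 0,"ty": 0,"tz": 0,"rx": 0,"ry": 0,"rz": 0}

```text
time: 16.7
tool_pos: [477.9, 231.1, 133.5]
tcp_rot: [-3.142, -0.0, 1.713]
contact_force: [-0.2, -1.2, -4.3]
grip_width: 51.5
finger_force: 30.0
```

Request:
carry_out:
  plan:
    - {"tx": 0,"ty": 0,"tz": 0,"rx": 0,"ry": 0,"rz": 0}
    - {"tx": 0,"ty": 0,"tz": 0,"rx": 0,"ry": 0,"rz": 0}
    - {"tx": 0,"ty": 0,"tz": 0,"rx": 0,"ry": 0,"rz": 0}

```text
time: 17.0
tool_pos: [478.2, 229.4, 133.8]
tcp_rot: [-3.142, 0.0, 1.711]
contact_force: [1.2, -1.0, -3.9]
grip_width: 51.8
finger_force: 30.0
```

```bash
python3 - <<'E'
from h import *
out=[]
for n in("scene","wrist"):
    m=bot.camera_model(n);w=bot.capture(n)[:,:,::-1].copy()
    c,s=np.cos(.143),np.sin(.143);R=np.array([[c,-s],[s,c]])
    P=[np.r_[np.array([477.7,230])+R@np.array(v),30] for v in((30,40),(-30,40),(-30,-40),(30,-40))]
    p=cv2.projectPoints(np.array(P),cv2.Rodrigues(m["R"])[0],m["t"],m["camera_matrix"],m["dist"])[0].reshape(-1,2)
    ctr=p.mean(0).astype(int);x=int(np.clip(ctr[0]-80,0,480));y=int(np.clip(ctr[1]-90,0,275))
    S=5 if n=="scene" else 5
    im=cv2.resize(w[y:y+125,x:x+160],None,fx=S,fy=S,interpolation=cv2.INTER_CUBIC) if n=="scene" else cv2.convertScaleAbs(w)
    if n=="scene":
        for a in p: cv2.circle(im,tuple(int(v) for v in (a-[x,y]+.5)*S-.5),3,(0,0,255),-1)
    else:
        for a in p: cv2.circle(im,tuple(int(v) for v in a),2,(0,0,255),-1)
    print(n,x,y,p.round(1).tolist());cv2.imwrite(f"pics/p_{n}.png",im)
print(bot.get_obs()["tool_pos"])
E
```

```text
scene 332 119 [[428.6, 220.9], [431.7, 205.4], [397.6, 198.2], [392.8, 212.9]]
wrist 238 103 [[351.7, 152.7], [285.2, 152.9], [288.2, 234.7], [349.5, 234.5]]
[478.2434902  229.65733046 133.79121951]
```

View pics/p_scene.png

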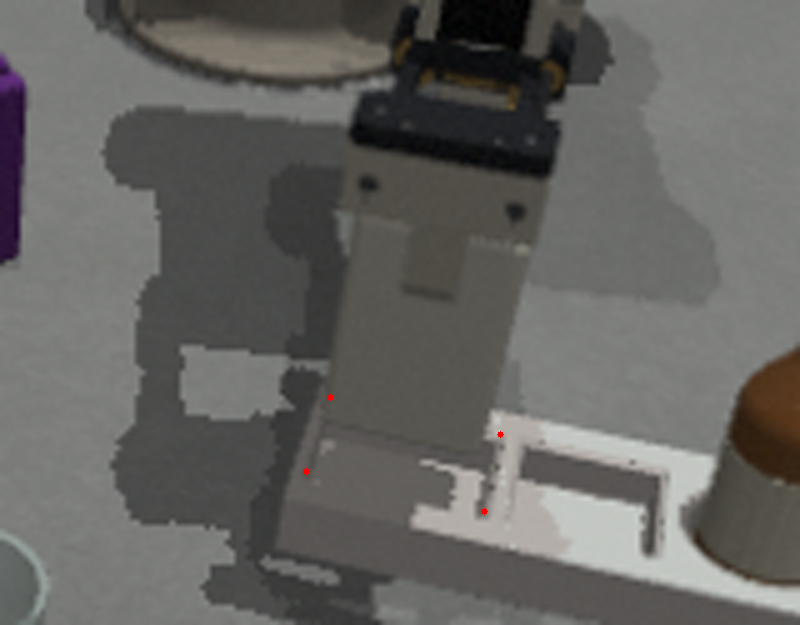

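The scene crop shows the bottle hanging upright, with its bottom edge from about (322,425) to (492,455), and my pocket dots sit on the rim. I'll lower it slowly and watch the force.

Request:
carry_out:
  plan:
    - {"tx": 0,"ty": 0,"tz": -8,"rx": 0,"ry": 0,"rz": 0}
    - {"tx": 0,"ty": 0,"tz": -8,"rx": 0,"ry": 0,"rz": 0}
    - {"tx": 0,"ty": 0,"tz": -4,"rx": 0,"ry": 0,"rz": 0}
    - {"tx": 0,"ty": 0,"tz": -3,"rx": 0,"ry": 0,"rz": 0}
    - {"tx": 0,"ty": 0,"tz": -3,"rx": 0,"ry": 0,"rz": 0}
    - {"tx": 0,"ty": 0,"tz": -3,"rx": 0,"ry": 0,"rz": 0}
    - {"tx": 0,"ty": 0,"tz": -3,"rx": 0,"ry": 0,"rz": 0}
    - {"tx": 0,"ty": 0,"tz": 0,"rx": 0,"ry": 0,"rz": 0}
    - {"tx": 0,"ty": 0,"tz": 0,"rx": 0,"ry": 0,"rz": 0}

```text
time: 18.0
tool_pos: [478.1, 230.3, 101.8]
tcp_rot: [3.141, 0.0, 1.712]
contact_force: [0.1, -0.2, -5.8]
grip_width: 51.3
finger_force: 30.0
```

Request:
carry_out:
  plan:
    - {"tx": 0,"ty": 0,"tz": -3,"rx": 0,"ry": 0,"rz": 0}
    - {"tx": 0,"ty": 0,"tz": -3,"rx": 0,"ry": 0,"rz": 0}
    - {"tx": 0,"ty": 0,"tz": -3,"rx": 0,"ry": 0,"rz": 0}
    - {"tx": 0,"ty": 0,"tz": -2,"rx": 0,"ry": 0,"rz": 0}
    - {"tx": 0,"ty": 0,"tz": -2,"rx": 0,"ry": 0,"rz": 0}
    - {"tx": 0,"ty": 0,"tz": -1.5,"rx": 0,"ry": 0,"rz": 0}
    - {"tx": 0,"ty": 0,"tz": 0,"rx": 0,"ry": 0,"rz": 0}
    - {"tx": 0,"ty": 0,"tz": 0,"rx": 0,"ry": 0,"rz": 0}
    - {"tx": 0,"ty": 0,"tz": 0,"rx": 0,"ry": 0,"rz": 0}

```text
time: 18.9
tool_pos: [478.1, 230.3, 87.3]
tcp_rot: [3.141, -0.0, 1.712]
contact_force: [-0.2, 0.4, -4.5]
grip_width: 51.6
finger_force: 30.0
```

Request:
carry_out:
  plan:
    - {"tx": 0,"ty": 0,"tz": -0.7,"rx": 0,"ry": 0,"rz": 0}
    - {"tx": 0,"ty": 0,"tz": -0.7,"rx": 0,"ry": 0,"rz": 0}
    - {"tx": 0,"ty": 0,"tz": 0,"rx": 0,"ry": 0,"rz": 0}
    - {"tx": 0,"ty": 0,"tz": 0,"rx": 0,"ry": 0,"rz": 0}
    - {"tx": 0,"ty": 0,"tz": 0,"rx": 0,"ry": 0,"rz": 0}

```text
time: 19.4
tool_pos: [478.2, 230.2, 87.0]
tcp_rot: [3.141, 0.0, 1.712]
contact_force: [-3.5, -2.5, 7.1]
grip_width: 51.6
finger_force: 30.0
```

It's bearing on the floor (force reversed, underside at about 8 mm). I'll release and rise.

Request:
carry_out:
  plan:
    - {"tx": 0,"ty": 0,"tz": 0,"rx": 0,"ry": 0,"rz": 0}
    - {"tx": 0,"ty": 0,"tz": 0,"rx": 0,"ry": 0,"rz": 0}
    - {"tx": 0,"ty": 0,"tz": 0,"rx": 0,"ry": 0,"rz": 0}
    - {"tx": 0,"ty": 0,"tz": 0,"rx": 0,"ry": 0,"rz": 0}
    - {"tx": 0,"ty": 0,"tz": 0,"rx": 0,"ry": 0,"rz": 0}
    - {"tx": 0,"ty": 0,"tz": 0,"rx": 0,"ry": 0,"rz": 0}
    - {"tx": 0,"ty": 0,"tz": 0,"rx": 0,"ry": 0,"rz": 0}
    - {"tx": 0,"ty": 0,"tz": 0,"rx": 0,"ry": 0,"rz": 0}
    - {"tx": 0,"ty": 0,"tz": 20,"rx": 0,"ry": 0,"rz": 0}
    - {"tx": 0,"ty": 0,"tz": 40,"rx": 0,"ry": 0,"rz": 0}
    - {"tx": 0,"ty": 0,"tz": 40,"rx": 0,"ry": 0,"rz": 0}
    - {"tx": 0,"ty": 0,"tz": 30,"rx": 0,"ry": 0,"rz": 0}
  gripper: 0

```text
time: 20.6
tool_pos: [478.5, 230.4, 218.3]
tcp_rot: [3.139, -0.0, 1.712]
contact_force: [0.4, -0.2, 0.3]
grip_width: 91.9
finger_force: 0.0
```

Request:
carry_out:
  plan:
    - {"tx": -20,"ty": -30,"tz": 5,"rx": 0,"ry": 0,"rz": 0}
    - {"tx": -20,"ty": -30,"tz": 5,"rx": 0,"ry": 0,"rz": 0}
    - {"tx": -20,"ty": -30,"tz": 0,"rx": 0,"ry": 0,"rz": 0}
    - {"tx": -20,"ty": -30,"tz": 0,"rx": 0,"ry": 0,"rz": 0}
    - {"tx": -10,"ty": -30,"tz": 0,"rx": 0,"ry": 0,"rz": 0}
    - {"tx": 0,"ty": -10,"tz": 0,"rx": 0,"ry": 0,"rz": 0}
    - {"tx": 0,"ty": 0,"tz": 0,"rx": 0,"ry": 0,"rz": 0}
    - {"tx": 0,"ty": 0,"tz": 0,"rx": 0,"ry": 0,"rz": 0}
    - {"tx": 0,"ty": 0,"tz": 0,"rx": 0,"ry": 0,"rz": 0}

```text
time: 21.5
tool_pos: [388.5, 71.1, 225.7]
tcp_rot: [3.142, -0.0, 1.713]
contact_force: [-0.7, 0.4, 0.4]
grip_width: 91.8
finger_force: 0.0
```

```bash
python3 - <<'E'
from h import *
cv2.imwrite("pics/f.png",bot.capture("scene")[:,:,::-1]);o=bot.get_obs();print(o["time"],o["tool_pos"],o["dq"].round(3))
E
```

```text
21.55 [388.40026949  71.07899261 225.64677457] [ 0.001 -0.001  0.005 -0.002 -0.001 -0.005]
```

View pics/f.png

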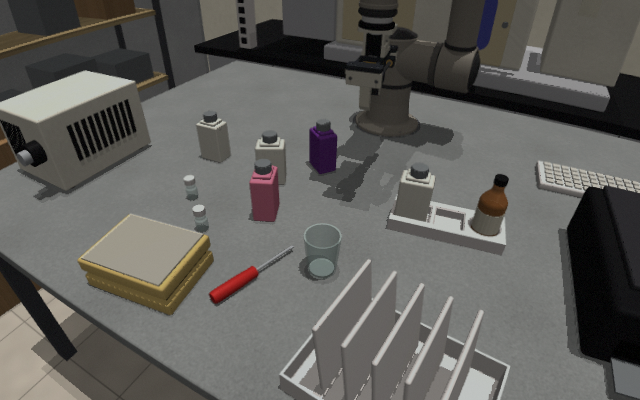

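The full bottle stands upright in the oblong pocket at (415,195). The empties at (213,140) and (270,160) are upright, and nothing else has moved. I'm handing in.

```bash
python3 -c "
from plant import bot
print(bot.close_job())"
```

```text
the job is handed in; nothing more can be done
None
```

The full bottle, the one nearest the carrier, is upright and home in the oblong pocket, both empties are standing on the bench where they were, and the job was handed in at about 21.6 s; the hand-in returned no verdict.

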